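# Mount the stop carriage on the bench dovetail rail and clamp it

## Task

Take the stop carriage out of its wooden cradle, slide it onto the dovetail rail from the rail's open end until it is fully home against the end stop, and only then turn its clamp knob clockwise (seen from above) until it is tight. Carry the carriage by its body, never by the knob, do not disturb the other things on the bench, and let go when finished.

Things in the scene. Friction and masses are not known exactly. Their poses are not given: they have to be found in the camera images.
- carriage_mid (a point): Centre of the loose stop carriage, half-way up: aluminium block 62 mm long (x, sliding direction), 56 wide (y), 42 high, 0.34 to 0.5 kg. Flat end faces at x=+-31, flat flanks at y=+-28. A dovetail channel runs right through its underside along x: 23.5 mm wide at the bottom, 47 at its ceiling 23 mm above the feet. It stands on the feet, 21 mm below this point. Either end may lead.
- lug (a point): Point on the carriage at the middle of the side lug (at carriage x -18, y +49, 8 mm above carriage_mid). The lug (26 x 46 x 14 mm) juts out of the +y flank from x -31 to -5 and carries the clamp knob; that flank is bare only from x -5 to +31.
- knob_grip (a point): Point on the vertical axis of the black clamp knob on the lug: carriage x -16, y +56, 39 mm above carriage_mid. Its grip is a bar 44 mm long along this point's y, 12 thick, 24 high (16 mm below to 8 mm above this point), lying across the carriage when loose, nearly along it when tight. Boss and lug lie 20 mm or more below this point, the carriage's top 18 mm below it.
- clamp (a joint): Angle of the clamp knob: 0 loose, grows clockwise seen from above, hard stop at 1.4 rad (tight). Starts between 0 and 0.2, turns against an even friction of 0.1 N m and stays where it is left; turning it does not move the carriage.
- home (a point): Where carriage_mid is when the carriage is fully home, 31 mm above the bench. x runs along the rail from its open end to the end stop, z up. All is fixed to the bench: dark steel base plate 250 x 90 x 10 mm from x -207 to +43; end stop with its near face at x +31, 10 thick, 46 wide, 40 high above the plate.
- rail_mouth (a point): Middle of the open end of the steel dovetail rail, on the plate's top, 92 mm before home; same axes as home. The rail is 20 mm high above the plate, 18 wide at its root, 38 at its top; its first 18 mm taper (3.5 mm narrower each side at the tip). The carriage stands and slides on the plate, feet either side of the rail, 2 to 3 mm play. Fingers over its leading end would meet the rail.
- apron (a point): Point on the top of the bare landing part of the base plate (10 mm above the bench), in line with the rail, 170 mm before home; same axes as home. The bare part runs from 37 mm before to 78 mm beyond this point: room to stand the carriage in line with the rail before it is slid on.
- cradle_floor (a point): Centre of the floor (8 mm above the bench, 54 mm along x) of the fixed wooden cradle in which the carriage stands at the start, axes alike. Walls along both flanks, 62 mm apart, 14 thick, 40 high (16 under the lug): no room for fingers there. The ends are open and the carriage stands out 4 mm at each; it comes clear when lifted straight up 45 mm.
- tin: bystander: black putty tin, 104 mm across, 62 mm high; origin under its centre
- glue: bystander: white glue bottle with orange spout, 62 mm across, 215 mm high; origin under its centre
- sanding_block: bystander: cork sanding block 100 x 65 x 28 mm; origin under its centre
- screwdriver: bystander: screwdriver, 200 mm long, lying
Things that resemble listed ones, but are neither listed nor needed, are in the scene too. Leave any purple look-alike of the part that bears carriage_mid alone.

How it is judged:
By the outcome, as a careful person would: the job done as asked, in the order asked, and still so for the second after the job is handed in, with the robot touching nothing.
It also fails if it takes over 59 s, if anything falls off the work surface, if the arm or the gripper's body presses on something with over 40 N, if the wrist force passes 120 N, or if a joint passes its speed limit or range.

## Robot

A 7-joint arm with a two-finger parallel gripper is mounted at the origin on the work surface. World frame = base frame: x ahead of the robot, y to its left, z up, the work surface at z = 0. Lengths are in mm, angles in rad, forces in N, time in s.
With the tool pointing down it reaches from about 350 to 900 mm from the base axis. Payload 19.9 kg.
Tool frame: the origin (TCP) lies midway between the tips of the shut fingers; the grasp point (between the pads) lies 19 mm behind it; z points along the fingers, y is the line along which they close (so a half turn about z gives the same grasp; the last joint's range is limited). The gripper opens to 94 mm and grips with 3 to 60 N. Pads are 16 mm wide; open, the fingers measure 119 mm over their backs; the gripper's body (75 mm by 177 mm) begins 78 mm behind the grasp point.
Start: joints at [1.302, 0.417, -0.01, 1.614, 0.005, 1.111, -0.053], TCP at [141.141, -608.832, 184.925] pointing down, gripper open.
Joint ranges: [-2.81, 2.81], [-0.39, 2.02], [-1.27, 1.25], [0.06, 2.57], [-1.19, 4.33], [0.19, 2], [-2.82, 2.82]. Speed limits (rad/s): [1.89, 1.89, 2.39, 2.39, 3.01, 3.01, 3.01].

## Interface

Orientations are given as a 3x3 rotation matrix whose columns are the frame's x, y, z axes.
In Python, from cell import monitor, vision, ticket gives the robot as it stands.
- The arm moves only by the tool step_arm, never from a script. Its argument "motion" is a list of rows, each an object of numbers: "dx", "dy", "dz": the shift along the tool's x, y, z in mm; "spin": the turn about the tool's z in rad; "grip": the finger opening in mm, from 0 to 94. In form: [{"dx": .., "dy": .., "dz": .., "spin": .., "grip": ..}, ...]. A call has exactly 10 rows; each row is the pose to reach, as a shift and turn from the pose commanded when the call began, along the tool's axes at that moment; what a row does not reach only later rows make up. A row lasts 1/8 s, in which the tool goes at most 62.5 mm and 10.7 degrees, less where a joint would pass 70% of its speed; a pose out of reach is approached as far as the arm can. A call with a gripper value outside its range is refused whole. The fingers move at their own pace and stop on an object; the grip force is fixed at half the most. Time passes only in rows, so rows that repeat a pose let the fingers close, or fill a call up. It gives the time, the measured TCP pose, the force, the opening and the grip force at its end, in the units of the state.
- monitor.get_state(): the state, without advancing time (a new reading comes with each control period).
- vision.camera(name): name is "side" or "top" or "wrist"; returns the picture (420x560x3 uint8, red, green, blue); there is no depth.
- vision.camera_info(name): a dict with "vertical_fov" (degrees; the focal length in pixels is half the picture's height over the tangent of half this angle, whatever the lens; pixels are square), "cx", "cy" (the principal point, pixels), "extrinsics" (4x4, takes a point from camera to world coordinates). Camera axes: x right, y up, looking along -z (the intrinsics and any distortion apply to the point x, -y, -z); pixel columns grow to the right and rows downward; lengths in mm; the calibration is good to about 2 mm. A picture is of the moment at which its call begins: read the wrist's pose just before it. camera_info takes no time and is no camera call; for the wrist camera it gives the pose at the moment of the call.
- ticket.close_job(): hands the job in; it is judged then, once.
The state is a dict: "clock": time; "joints": joint angles; "joint_vel": joint speeds; "effort": joint torques, N m; "tool_pos": TCP position; "ee_rot": TCP orientation; "wrist_force": force on the tool from outside, world axes, zero at the start; "torque": the same for the moment, N m; "width": opening from 0.0 (shut) to 1.0 (fully open); "gripper_force": force on a finger pad.
Only numpy, scipy, OpenCV 4.12 (cv2) and the standard library are available. Lean on these libraries where they do the work, as an engineer would, in place of code of your own. Each camera call takes 0.05 s, during which the arm holds its last target. There are 200 camera calls.

## Working session

There is one attempt and no reset: what is moved stays moved. The work goes in short steps, Python scripts to look and compute and a tool call to move; the robot and the scene stay as the last step left them, time stands still between calls to the robot, and variables do not carry over. Pictures are saved under pics/ and viewed, at most 10 in all, crops included, and the job is handed in when it is done.

Besides the shell and the picture viewer there is one more tool, called after "Emit:" as name(argument=value, ...), one argument or row to a line, values as JSON. step_arm: Moves the arm, as the interface text tells. Its arguments: {"type":"object","properties":{"motion":{"type":"array","items":{"type":"object","properties":{"dx":{"type":"number"},"dy":{"type":"number"},"dz":{"type":"number"},"spin":{"type":"number"},"grip":{"type":"number"}}}}},"required":["motion"]}

```bash
ls; mkdir -p pics; python3 - <<'E'
from cell import monitor, vision
import cv2, numpy as np
print(monitor.get_state())
for n in ("side","top","wrist"):
    i=vision.camera_info(n); print(n,i)
ims=[vision.camera(n) for n in("side","top")]
for n,im in zip(("side","top"),ims):
    cv2.imwrite(f"pics/{n}0.png",cv2.resize(im[:,:,::-1],(800,600),interpolation=cv2.INTER_CUBIC))
    np.save(f"pics/{n}0.npy",im)
E
```

```text
pics
{'clock': 0.0, 'joints': array([ 1.30149081,  0.41794316, -0.01027296,  1.61417249,  0.0047216 ,
        1.11070127, -0.05302391]), 'joint_vel': array([ 1.53233856e-04,  1.99786095e-03,  5.86728644e-04, -1.48754945e-05,
        4.10747872e-04,  6.39397347e-04, -9.32741434e-04]), 'effort': array([-1.13946768e-03, -8.51257610e+01,  6.38039410e-01, -4.26002884e+01,
       -4.89604566e-02,  1.85922539e-02,  1.79782301e-04]), 'tool_pos': array([ 141.02052981, -608.47106122,  184.34539345]), 'ee_rot': array([[ 9.74171891e-01,  2.25807387e-01, -3.88888868e-04],
       [ 2.25807689e-01, -9.74171235e-01,  1.13712975e-03],
       [-1.22072050e-04, -1.19557394e-03, -9.99999278e-01]]), 'wrist_force': array([-0.47773121, -0.69559767, -0.79681893]), 'torque': array([-0.00186659, -0.00691669,  0.01549271]), 'gripper_force': 0.0, 'width': 0.9966199712607241}
side {'vertical_fov': 56.32432443423906, 'cx': 283.8857999840964, 'cy': 206.63138438096865, 'extrinsics': array([[-7.41445563e-01,  4.63621353e-01, -4.85091453e-01,
         2.52622755e+00],
       [-6.70799953e-01, -4.93905812e-01,  5.5324
[... 403 characters left out ...]
   [-9.99953236e-01,  8.25628591e-03, -5.03580227e-03,
        -3.93489013e+01],
       [-4.19866269e-03,  9.84495469e-02,  9.95133186e-01,
         1.19360770e+03],
       [ 0.00000000e+00,  0.00000000e+00,  0.00000000e+00,
         1.00000000e+00]])}
wrist {'vertical_fov': 61.46515343118444, 'cx': 278.6426851434594, 'cy': 208.2576653232446, 'extrinsics': array([[ 2.25949536e-01,  9.42131821e-01,  2.47657906e-01,
         2.12631995e+02],
       [-9.74138581e-01,  2.18763502e-01,  5.65380867e-02,
        -5.91828612e+02],
       [-9.12180133e-04, -2.54027875e-01,  9.67196467e-01,
         3.84232371e+02],
       [ 0.00000000e+00,  0.00000000e+00,  0.00000000e+00,
         1.00000000e+00]])}
```

View pics/side0.png

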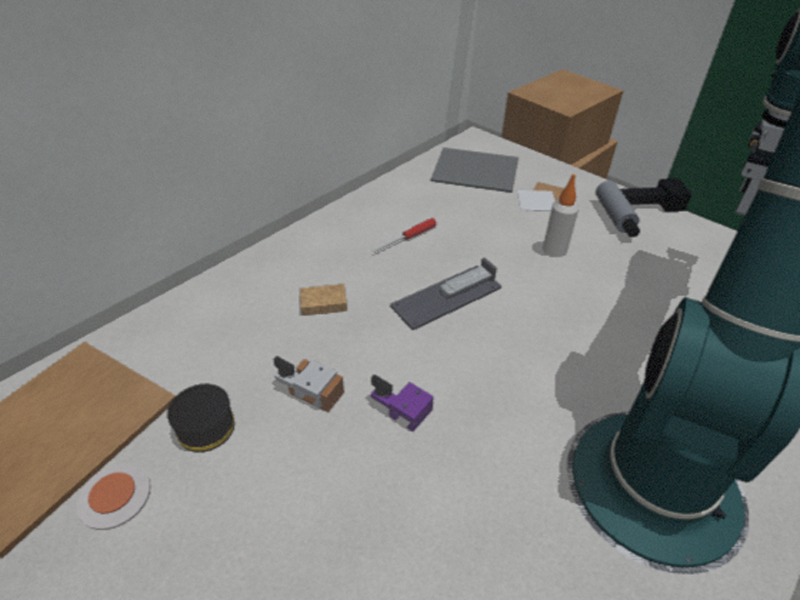

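View pics/top0.png

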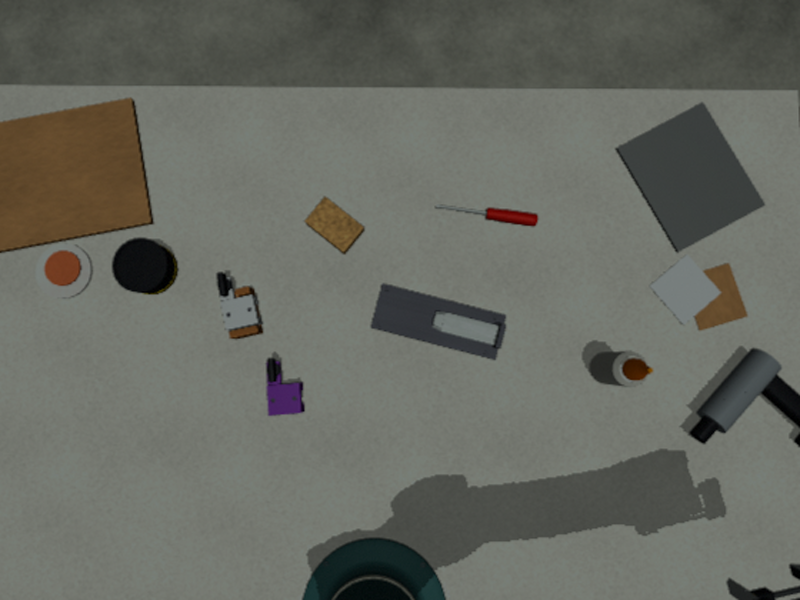

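Both views show the same layout; pixels are in the enlarged pictures.

- **Carriage:** the silver one in the brown cradle is at side (318,380) / top (240,312). Its knob is at top (224,284).
- **Look-alike:** purple, at side (405,403) / top (285,397), standing free without a cradle. I leave it alone.
- **Rail plate:** spans top (375,305) to (505,335), with the open end on the left and the stop on the right.

The target is the silver carriage, since it is aluminium and stands in the wooden cradle.

```bash
cat > h.py <<'E'
from cell import monitor, vision
import numpy as np, cv2
def ray(info,px):
    f=210/np.tan(np.radians(info["vertical_fov"]/2)); E=info["extrinsics"]
    d=E[:3,:3]@np.array([(px[0]-info["cx"])/f,-(px[1]-info["cy"])/f,-1.0])
    return E[:3,3],d/np.linalg.norm(d)
def plane(info,px,z):
    o,d=ray(info,px); return o+d*(z-o[2])/d[2]
def tri(views):
    A=np.zeros((3,3));b=np.zeros(3);R=[ray(*v) for v in views]
    for o,d in R: P=np.eye(3)-np.outer(d,d);A+=P;b+=P@o
    p=np.linalg.solve(A,b); return p,[round(float(np.linalg.norm((np.eye(3)-np.outer(d,d))@(p-o))),1) for o,d in R]
E
python3 - <<'E'
from h import *
S,T=vision.camera_info("side"),vision.camera_info("top"); k=560/800
g={"body top ctr":((318,377),(240,310)),"knob":((284,364),(223,283)),"stop":((488,268),(500,336)),"plateOpenFar":((391,302),(384,285)),"plateOpenNear":((413,326),(372,328)),"plateEndNear":((500,288),(496,357)),"railtip":((445,290),(436,320))}
for n,(s,t) in g.items():
    p,e=tri([(S,np.array(s)*k),(T,np.array(t)*k)]); print(n,p.round(),e)
s=np.load("pics/side0.npy")[230:300,180:310,::-1];t=np.load("pics/top0.npy")[180:300,140:225,::-1]
a=cv2.resize(s,(780,420),interpolation=cv2.INTER_CUBIC)
cv2.imwrite("pics/crop1.png",a)
E
```

```text
body top ctr [560. 256.  43.] [2.8, 2.8]
knob [612. 287.  64.] [0.8, 0.8]
stop [ 520. -234.   31.] [2.0, 2.0]
plateOpenFar [618. -12.  12.] [2.8, 2.8]
plateOpenNear [534.  10.  11.] [2.5, 2.5]
plateEndNear [ 479. -233.   -6.] [1.4, 1.4]
railtip [ 549. -113.   23.] [1.8, 1.8]
```

View pics/crop1.png

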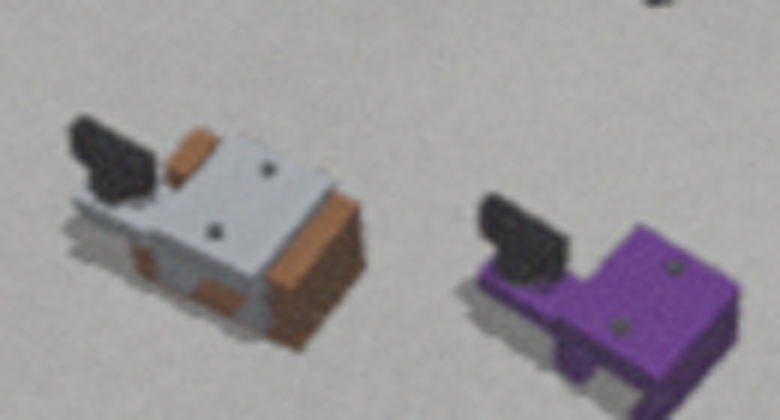

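The crop confirms it: the silver carriage stands in the brown cradle with its knob on the left, and the purple look-alike has no cradle. Rough position is (560,256), yaw about -75°. The rail runs at about -103°. I move to look over the rail first.

Emit:
step_arm(
  motion=[
    {"dx":272,"dy":-335,"dz":-20,"grip":94},
    {"dx":272,"dy":-335,"dz":-20,"grip":94},
    {"dx":272,"dy":-335,"dz":-20,"grip":94},
    {"dx":272,"dy":-335,"dz":-20,"grip":94},
    {"dx":272,"dy":-335,"dz":-20,"grip":94},
    {"dx":272,"dy":-335,"dz":-20,"grip":94},
    {"dx":487,"dy":-378,"dz":-20,"grip":94},
    {"dx":487,"dy":-378,"dz":-20,"grip":94},
    {"dx":487,"dy":-378,"dz":-20,"grip":94},
    {"dx":487,"dy":-378,"dz":-20,"grip":94},
  ],
)

```text
invalid input
```

Emit:
step_arm(
  motion=[
    {"dx":272,"dy":-335,"dz":-20,"spin":0,"grip":94},
    {"dx":272,"dy":-335,"dz":-20,"spin":0,"grip":94},
    {"dx":272,"dy":-335,"dz":-20,"spin":0,"grip":94},
    {"dx":272,"dy":-335,"dz":-20,"spin":0,"grip":94},
    {"dx":272,"dy":-335,"dz":-20,"spin":0,"grip":94},
    {"dx":272,"dy":-335,"dz":-20,"spin":0,"grip":94},
    {"dx":487,"dy":-378,"dz":-20,"spin":0,"grip":94},
    {"dx":487,"dy":-378,"dz":-20,"spin":0,"grip":94},
    {"dx":487,"dy":-378,"dz":-20,"spin":0,"grip":94},
    {"dx":487,"dy":-378,"dz":-20,"spin":0,"grip":94},
  ],
)

```text
clock: 1.35
tool_pos: [518.4, -137.8, 204.7]
ee_rot: [[0.974, 0.225, 0.0], [0.225, -0.974, -0.0], [0.0, 0.0, -1.0]]
wrist_force: [-0.0, -2.6, 1.2]
width: 1.002
gripper_force: 0.0
```

```bash
cat >> h.py <<'E'
import pickle
def snap(tag,view=True):
    info=vision.camera_info("wrist"); im=vision.camera("wrist")
    pickle.dump((info,im),open(f"pics/{tag}.pkl","wb"))
    if view: cv2.imwrite(f"pics/{tag}.png",cv2.resize(im[:,:,::-1],(800,600),interpolation=cv2.INTER_CUBIC))
    return info,im
E
python3 - <<'E'
from h import *
vision.camera("wrist")
i,im=snap("r1"); print(monitor.get_state()["tool_pos"],abs(monitor.get_state()["joint_vel"]).max())
E
```

```text
[ 520.66390373 -134.17435441  204.24775432] 0.0965711666264175
```

View pics/r1.png

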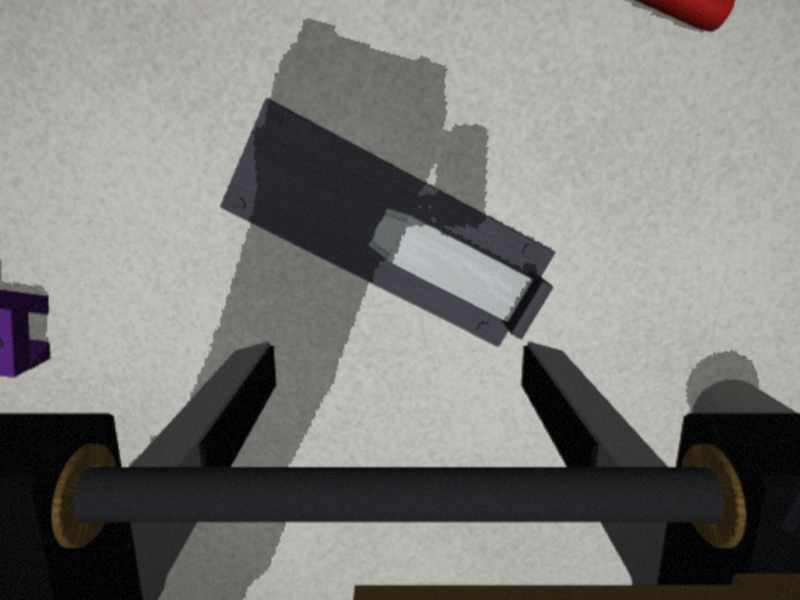

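The view shows the plate with corners at (268,98), (221,207), (554,250) and (500,347). The rail tip is near (385,228), and the stop is at (531,305). The purple decoy is at the left edge. I take a second view 100 mm further along for height.

Emit:
step_arm(
  motion=[
    {"dx":12,"dy":-100,"dz":0,"spin":0,"grip":94},
    {"dx":12,"dy":-100,"dz":0,"spin":0,"grip":94},
    {"dx":12,"dy":-100,"dz":0,"spin":0,"grip":94},
    {"dx":12,"dy":-100,"dz":0,"spin":0,"grip":94},
    {"dx":12,"dy":-100,"dz":0,"spin":0,"grip":94},
    {"dx":12,"dy":-100,"dz":0,"spin":0,"grip":94},
    {"dx":12,"dy":-100,"dz":0,"spin":0,"grip":94},
    {"dx":12,"dy":-100,"dz":0,"spin":0,"grip":94},
    {"dx":12,"dy":-100,"dz":0,"spin":0,"grip":94},
    {"dx":12,"dy":-100,"dz":0,"spin":0,"grip":94},
  ],
)

```text
clock: 2.7
tool_pos: [506.1, -38.8, 204.8]
ee_rot: [[0.974, 0.226, -0.0], [0.226, -0.974, 0.0], [-0.0, -0.0, -1.0]]
wrist_force: [-0.0, -0.8, -0.8]
width: 1.003
gripper_force: 0.0
```

```bash
python3 - <<'E'
from h import *
i,im=snap("r2")
s=monitor.get_state();print(s["tool_pos"],abs(s["joint_vel"]).max())
E
```

```text
[506.0823272  -38.7797125  204.78757305] 0.0023504294295440095
```

View pics/r2.png

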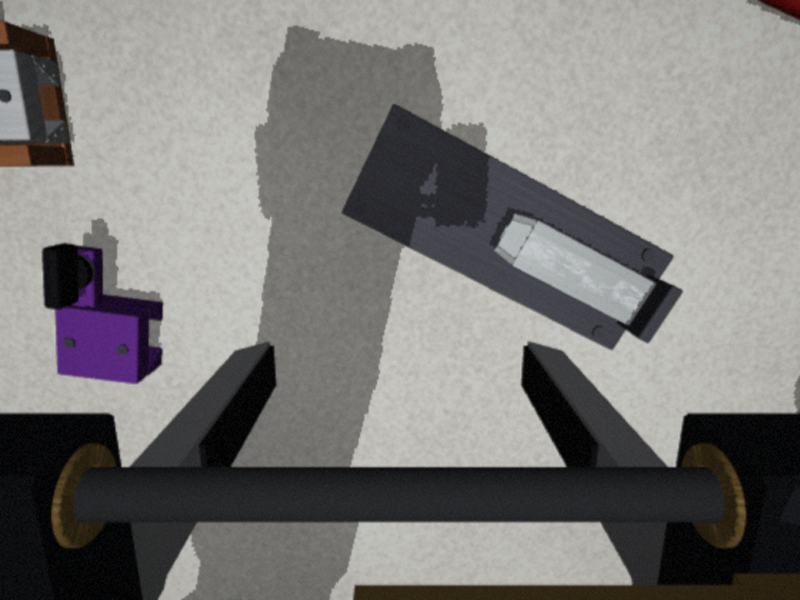

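The second view shows the plate corners at (393,104), (343,213), (673,256) and (613,349), with the rail tip near (505,235). The purple decoy is at (105,340), and the carriage and cradle are at the left edge.

```bash
python3 - <<'E'
from h import *
seeds={"r1":(330,190),"r2":(440,170)}
picks={"r1":[(268,98),(221,207),(554,250),(500,347)],"r2":[(393,104),(343,213),(673,256),(613,349)]}
k=.7
corn={}
for t in seeds:
    info,im=pickle.load(open(f"pics/{t}.pkl","rb")); 
    g=cv2.GaussianBlur(cv2.cvtColor(im,cv2.COLOR_RGB2GRAY),(3,3),0)
    m=(g<88).astype(np.uint8); m[238:]=0
    n,l,st,ce=cv2.connectedComponentsWithStats(m,connectivity=4)
    lab=l[int(seeds[t][1]*k),int(seeds[t][0]*k)]; mm=(l==lab).astype(np.uint8)
    c=max(cv2.findContours(mm,cv2.RETR_EXTERNAL,cv2.CHAIN_APPROX_NONE)[0],key=len)[:,0]
    W=np.array([plane(info,p,10)[:2] for p in c])
    P=[plane(info,np.array(p)*k,10)[:2] for p in picks[t]]
    u=(P[2]-P[0]);u/=np.linalg.norm(u);v=np.array([-u[1],u[0]]);o=(P[0]+P[1])/2
    for _ in range(3):
        q=(W-o)@np.array([u,v]).T
        fit=[]
        for s in(1,-1):
            w=(q[:,0]>15)&(q[:,0]<180)&(abs(q[:,1]*s-45)<6); fit.append(np.polyfit(q[w,0],q[w,1],1)); 
        w=(abs(q[:,0])<6)&(abs(q[:,1])<35); e=np.median(q[w,0])
        a=(fit[0][0]+fit[1][0])/2; off=(fit[0][1]+fit[1][1])/2
        o=o+u*e+v*off; u=u+a*v;u/=np.linalg.norm(u);v=np.array([-u[1],u[0]])
    yaw=np.degrees(np.arctan2(u[1],u[0]))
    print(t,st[lab][4],"open",o.round(1),"yaw",yaw.round(2),"width",round(fit[0][1]-fit[1][1],1),"home",(o+207*u).round(1))
    q=(W-o)@np.array([u,v]).T
    w=(q[:,0]>15)&(q[:,0]<180)
    corn[t]=(info,[np.array(p)*k for p in picks[t]])
    for p in picks[t]: print("  pick",((plane(info,np.array(p)*k,10)[:2]-o)@np.array([u,v]).T).round(1))
for j in range(4):
    p,e=tri([(corn[t][0],corn[t][1][j]) for t in corn]); print(p.round(1),e)
# rail tip & rail/stop corner heights
for a,b in(((388,209),(515,213)),((531,277),(655,282)),((505,322),(627,322))):
    p,e=tri([(corn["r1"][0],np.array(a)*k),(corn["r2"][0],np.array(b)*k)]); print("rail",p.round(1),e)
E
```

```text
r1 14469 open [576.3   0.9] yaw -103.75 width 89.8 home [ 527.1 -200.2]
  pick [ 0.9 44.8]
  pick [  0.  -44.4]
  pick [246.5  44.2]
  pick [249.2 -45.5]
r2 14437 open [576.7   2.4] yaw -103.92 width 89.4 home [ 526.9 -198.5]
  pick [ 0.6 43.8]
  pick [  1.8 -44.6]
  pick [249.1  43.4]
  pick [249.8 -44. ]
[620.   -8.3   1. ] [0.1, 0.1]
[533.1  11.4  10. ] [0.1, 0.1]
[ 559.9 -248.6   11.7] [0.9, 0.9]
[ 472.8 -230.9    7.7] [0.6, 0.6]
rail [ 563.3 -114.4   26.6] [0.4, 0.4]
rail [ 538.4 -231.3   31.3] [0.4, 0.4]
rail [ 501.8 -221.5   32.3] [1.5, 1.5]
```

Emit:
step_arm(
  motion=[
    {"dx":47,"dy":-235,"dz":0,"spin":0,"grip":94},
    {"dx":47,"dy":-235,"dz":0,"spin":0,"grip":94},
    {"dx":47,"dy":-235,"dz":0,"spin":0,"grip":94},
    {"dx":47,"dy":-235,"dz":0,"spin":0,"grip":94},
    {"dx":47,"dy":-235,"dz":0,"spin":0,"grip":94},
    {"dx":47,"dy":-235,"dz":0,"spin":0,"grip":94},
    {"dx":47,"dy":-235,"dz":0,"spin":0,"grip":94},
    {"dx":47,"dy":-235,"dz":0,"spin":0,"grip":94},
    {"dx":47,"dy":-235,"dz":0,"spin":0,"grip":94},
    {"dx":47,"dy":-235,"dz":0,"spin":0,"grip":94},
  ],
)

```text
clock: 4.0
tool_pos: [498.9, 200.5, 204.8]
ee_rot: [[0.974, 0.225, 0.0], [0.225, -0.974, 0.0], [0.0, -0.0, -1.0]]
wrist_force: [0.0, 0.4, -0.2]
width: 0.999
gripper_force: 0.0
```

```bash
python3 - <<'E'
from h import *
snap("c1"); print(monitor.get_state()["tool_pos"])
E
```

```text
[498.84177248 200.58755165 204.84202781]
```

Emit:
step_arm(
  motion=[
    {"dx":5,"dy":-65,"dz":0,"spin":0,"grip":94},
    {"dx":5,"dy":-65,"dz":0,"spin":0,"grip":94},
    {"dx":5,"dy":-65,"dz":0,"spin":0,"grip":94},
    {"dx":5,"dy":-65,"dz":0,"spin":0,"grip":94},
    {"dx":5,"dy":-65,"dz":0,"spin":0,"grip":94},
    {"dx":5,"dy":-65,"dz":0,"spin":0,"grip":94},
    {"dx":5,"dy":-65,"dz":0,"spin":0,"grip":94},
    {"dx":5,"dy":-65,"dz":0,"spin":0,"grip":94},
    {"dx":5,"dy":-65,"dz":0,"spin":0,"grip":94},
    {"dx":5,"dy":-65,"dz":0,"spin":0,"grip":94},
  ],
)

```text
clock: 5.3
tool_pos: [489.0, 265.2, 204.8]
ee_rot: [[0.974, 0.226, -0.0], [0.226, -0.974, 0.0], [-0.0, -0.0, -1.0]]
wrist_force: [-0.4, -0.3, 0.4]
width: 0.998
gripper_force: 0.0
```

```bash
python3 - <<'E'
from h import *
snap("c2"); print(monitor.get_state()["tool_pos"])
a,b=[pickle.load(open(f"pics/{t}.pkl","rb"))[1][20:220,:] for t in("c1","c2")]
# both views: 0.. 2x stacked, cropped to the carriage columns
im=np.vstack([a[:,150:550],b[:,80:480]])[:,:,::-1]
cv2.imwrite("pics/c12.png",cv2.resize(im,(600,600),interpolation=cv2.INTER_CUBIC))
E
```

```text
[488.99872687 265.191923   204.81587109]
```

View pics/c12.png

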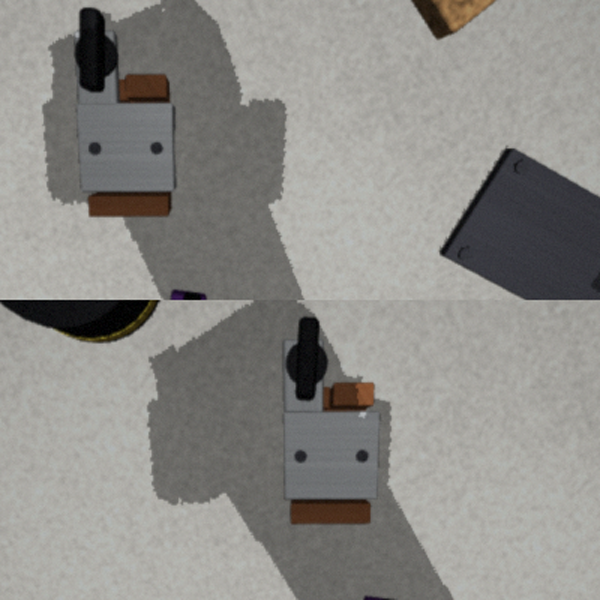

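Upper half (c1): the body top runs from (78,103) to (175,192), with holes at (95,148) and (157,148). Lower half (c2): corners (285,412) to (378,499), holes at (300,456) and (362,456), knob bar from (309,320) to (307,398).

```bash
python3 - <<'E'
from h import *
V={t:pickle.load(open(f"pics/{t}.pkl","rb")) for t in("c1","c2")}
def n1(p): return np.array([p[0]/1.5+150,p[1]/1.5+20])-.17
def n2(p): return np.array([p[0]/1.5+80,(p[1]-300)/1.5+20])-.17
def dark(t,p,r=6):
    x,y=np.round(p).astype(int); g=cv2.cvtColor(V[t][1],cv2.COLOR_RGB2GRAY)[y-r:y+r+1,x-r:x+r+1].astype(float)
    w=np.clip(np.median(g)-15-g,0,None); yy,xx=np.mgrid[y-r:y+r+1,x-r:x+r+1]; return np.array([(w*xx).sum(),(w*yy).sum()])/w.sum()
I1,I2=V["c1"][0],V["c2"][0]
P=[]
for a,b in(((78,103),(285,412)),((173,102),(378,411)),((175,191),(378,498)),((80,192),(284,500))):
    p,e=tri([(I1,n1(a)),(I2,n2(b))]); P.append(p); print("corner",p.round(1),e)
print("mean",np.mean(P,0).round(1),"sizes",[round(float(np.linalg.norm(P[i]-P[(i+1)%4])),1) for i in range(4)])
H=[]
for a,b in(((95,148),(300,456)),((157,148),(362,456))):
    p,e=tri([(I1,dark("c1",n1(a))),(I2,dark("c2",n2(b)))]); H.append(p); print("hole",p.round(1),e)
d=H[1]-H[0]; print("hole yaw",np.degrees(np.arctan2(d[1],d[0])).round(2),"mid",((H[0]+H[1])/2).round(1),np.linalg.norm(d).round(1))
for I,n,c in((I1,n1,((78,103),(173,102),(175,191),(80,192))),(I2,n2,((285,412),(378,411),(378,498),(284,500)))):
    Q=np.array([plane(I,n(p),50)[:2] for p in c]); e=Q[1]-Q[0]+Q[2]-Q[3]; f=Q[0]-Q[3]+Q[1]-Q[2]
    print("plane50",Q.mean(0).round(1),np.degrees(np.arctan2(e[1],e[0])).round(2),(np.degrees(np.arctan2(f[1],f[0]))-90).round(2),np.linalg.norm(e)/2,np.linalg.norm(f)/2)
for a,b in(((91,10),(309,320)),((95,90),(307,398))):
    p,e=tri([(I1,n1(a)),(I2,n2(b))]); print("bar",p.round(1),e)
E
```

```text
corner [578.  294.7  47.5] [0.3, 0.3]
corner [592.6 235.9  41.7] [0.3, 0.3]
corner [538.2 222.2  48.7] [0.2, 0.2]
corner [523.3 283.   51.6] [0.1, 0.1]
mean [558.  259.   47.4] sizes [60.9, 56.6, 62.6, 56.0]
hole [553.2 279.   50.6] [0.0, 0.0]
hole [562.4 240.   50.8] [0.0, 0.0]
hole yaw -76.67 mid [557.8 259.5  50.7] 40.0
plane50 [558.  258.8] -76.38 -77.47 61.66738485174596 55.95161160599296
plane50 [557.6 259.2] -76.03 -76.38 60.900815795513815 55.42859101496271
bar [629.6 291.6  68.8] [0.2, 0.2]
bar [587.9 282.8  62.1] [0.2, 0.2]
```

The measured carriage fits the sizes given: top at 50 mm, about 61.5 x 56, hole spacing 40. Its mid is (557.8, 259.2, 29), yaw -76.6°, already aligned with the tool. I grip it over the ends, slightly towards the lug (y +8), high on the end faces.

Emit:
step_arm(
  motion=[
    {"dx":50,"dy":15,"dz":40,"spin":0,"grip":94},
    {"dx":74,"dy":21,"dz":80,"spin":0,"grip":94},
    {"dx":74,"dy":21,"dz":90,"spin":0,"grip":94},
    {"dx":74,"dy":21,"dz":120,"spin":0,"grip":94},
    {"dx":74,"dy":21,"dz":150,"spin":0,"grip":94},
    {"dx":74,"dy":21,"dz":175,"spin":0,"grip":94},
    {"dx":74,"dy":21,"dz":183,"spin":0,"grip":94},
    {"dx":74,"dy":21,"dz":183,"spin":0,"grip":94},
    {"dx":74,"dy":21,"dz":183,"spin":0,"grip":50},
    {"dx":74,"dy":21,"dz":183,"spin":0,"grip":50},
  ],
)

```text
clock: 6.6
tool_pos: [566.2, 261.6, 22.7]
ee_rot: [[0.974, 0.226, 0.001], [0.226, -0.974, 0.0], [0.001, -0.0, -1.0]]
wrist_force: [-0.3, -0.0, -0.6]
width: 0.821
gripper_force: 0.0
```

Emit:
step_arm(
  motion=[
    {"dx":0,"dy":0,"dz":0,"spin":0,"grip":40},
    {"dx":0,"dy":0,"dz":0,"spin":0,"grip":40},
    {"dx":0,"dy":0,"dz":0,"spin":0,"grip":40},
    {"dx":0,"dy":0,"dz":0,"spin":0,"grip":40},
    {"dx":0,"dy":0,"dz":-10,"spin":0,"grip":40},
    {"dx":0,"dy":0,"dz":-20,"spin":0,"grip":40},
    {"dx":0,"dy":0,"dz":-30,"spin":0,"grip":40},
    {"dx":0,"dy":0,"dz":-45,"spin":0,"grip":40},
    {"dx":0,"dy":0,"dz":-60,"spin":0,"grip":40},
    {"dx":0,"dy":0,"dz":-70,"spin":0,"grip":40},
  ],
)

```text
clock: 7.85
tool_pos: [566.1, 261.6, 93.2]
ee_rot: [[0.974, 0.226, 0.001], [0.226, -0.974, 0.0], [0.001, -0.0, -1.0]]
wrist_force: [0.0, 0.3, -4.5]
width: 0.652
gripper_force: 30.0
```

```bash
python3 - <<'E'
from h import *
s=monitor.get_state();print(s["tool_pos"],s["width"]*94,s["torque"])
t=vision.camera("side")
i,w=snap("g1",False)
cv2.imwrite("pics/g1.png",cv2.resize(np.hstack([t[180:320,150:350],w[100:380,100:500][::2,::2]])[:,:,::-1],(800,280),interpolation=cv2.INTER_CUBIC))
E
```

```text
[566.1154299  261.59913694  93.15574059] 61.30495624251435 [-0.00071565  0.00503685 -0.06457105]
```

View pics/g1.png

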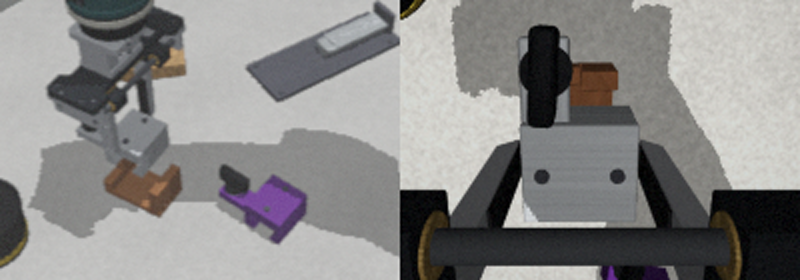

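The carriage is held over its ends and looks level above the cradle (opening 61 mm, 30 N). I carry it over the apron, turning 0.47 rad clockwise.

Emit:
step_arm(
  motion=[
    {"dx":-5,"dy":25,"dz":0,"spin":0.05,"grip":40},
    {"dx":-13,"dy":65,"dz":0,"spin":0.12,"grip":40},
    {"dx":-21,"dy":110,"dz":0,"spin":0.2,"grip":40},
    {"dx":-30,"dy":155,"dz":0,"spin":0.28,"grip":40},
    {"dx":-39,"dy":200,"dz":0,"spin":0.36,"grip":40},
    {"dx":-48,"dy":245,"dz":0,"spin":0.43,"grip":40},
    {"dx":-54,"dy":275,"dz":0,"spin":0.47,"grip":40},
    {"dx":-58,"dy":292,"dz":10,"spin":0.47,"grip":40},
    {"dx":-58,"dy":292,"dz":25,"spin":0.47,"grip":40},
    {"dx":-58,"dy":292,"dz":35,"spin":0.47,"grip":40},
  ],
)

```text
clock: 9.2
tool_pos: [574.6, -34.7, 55.2]
ee_rot: [[0.971, -0.238, -0.002], [-0.238, -0.971, 0.001], [-0.002, -0.001, -1.0]]
wrist_force: [0.3, -0.1, -5.2]
width: 0.654
gripper_force: 30.0
```

```bash
python3 - <<'E'
from h import *
i,w=snap("a1"); s=monitor.get_state();print(s["tool_pos"],s["ee_rot"][:2,:2],np.degrees(np.arctan2(s["ee_rot"][1,1],s["ee_rot"][0,1])))
R=s["ee_rot"];print("mid",s["tool_pos"]-8.7*R[:,0])
E
```

```text
[574.11639704 -34.51665232  54.30396918] [[ 0.97131859 -0.23776722]
 [-0.23776527 -0.97132209]] -103.75479810515
mid [565.66592535 -32.44809444  54.3283917 ]
```

View pics/a1.png

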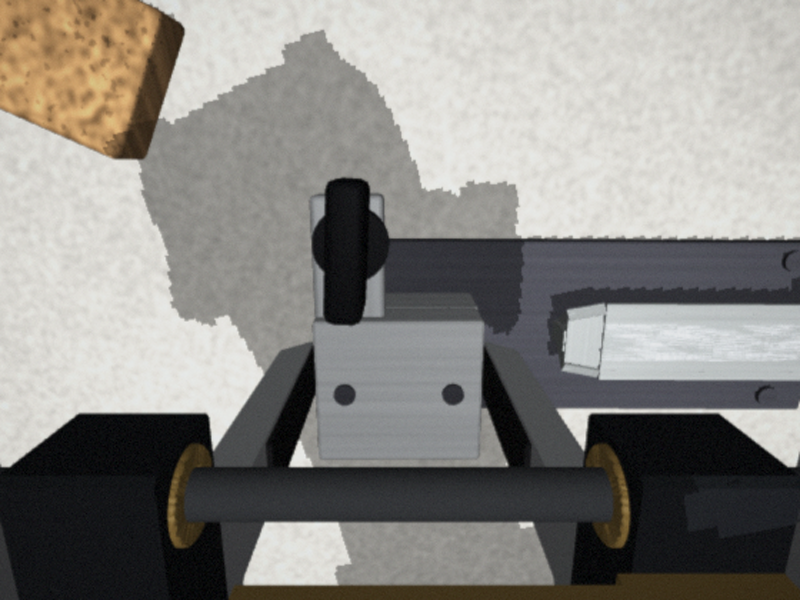

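The plate lies level in the image, so yaw is aligned. The rail top spans rows 304 to 380, and the holes are at (344,394) and (452,394). I check the lateral offset.

```bash
python3 - <<'E'
from h import *
i,w=pickle.load(open("pics/a1.pkl","rb")); k=.7
tx=np.array([.9713,-.2378]);ty=np.array([-.2378,-.9713])
def L(p,z): q=plane(i,np.array(p)*k,z)[:2]; return round(float(q@tx),1),round(float(q@ty),1)
print("rail",L((620,304),30),L((620,378),30),L((780,304),30),L((780,380),30),"tip",L((565,340),20))
print("plate",L((600,240),10),L((600,407),10))
for z in(80,81.7,83): print("holes",z,L((344,394),z),L((452,394),z))
t=monitor.get_state()["tool_pos"][:2];print("tcp",t@tx,t@ty); h=np.array([526.9,-198.8]);print("home",h@tx,h@ty)
E
```

```text
rail (577.5, -0.4) (540.5, 3.7) (577.4, 73.6) (539.4, 81.0) tip (556.3, -20.9)
plate (604.3, -4.7) (515.0, 4.5)
holes 80 (556.1, -123.5) (556.1, -82.7)
holes 81.7 (556.9, -123.3) (556.9, -82.9)
holes 83 (557.5, -123.2) (557.5, -83.1)
tcp 565.8473163652518 -102.99885481387473
home 559.05261 67.79762000000002
```

Emit:
step_arm(
  motion=[
    {"dx":1,"dy":0,"dz":8,"spin":0,"grip":40},
    {"dx":2,"dy":0,"dz":16,"spin":0,"grip":40},
    {"dx":2,"dy":0,"dz":23,"spin":0,"grip":40},
    {"dx":2,"dy":0,"dz":27,"spin":0,"grip":40},
    {"dx":2,"dy":0,"dz":29,"spin":0,"grip":40},
    {"dx":2,"dy":0,"dz":29.5,"spin":0,"grip":40},
    {"dx":2,"dy":0,"dz":29.5,"spin":0,"grip":40},
    {"dx":2,"dy":0,"dz":29.5,"spin":0,"grip":40},
    {"dx":2,"dy":0,"dz":29.5,"spin":0,"grip":40},
    {"dx":2,"dy":0,"dz":29.5,"spin":0,"grip":40},
  ],
)

```text
clock: 10.5
tool_pos: [577.2, -36.6, 27.3]
ee_rot: [[0.971, -0.24, -0.0], [-0.24, -0.971, 0.0], [-0.0, -0.0, -1.0]]
wrist_force: [0.8, -0.8, -3.6]
width: 0.657
gripper_force: 30.0
```

Emit:
step_arm(
  motion=[
    {"dx":-1.5,"dy":0,"dz":1.5,"spin":0,"grip":40},
    {"dx":-1.5,"dy":0,"dz":3,"spin":0,"grip":40},
    {"dx":-1.5,"dy":0,"dz":3,"spin":0,"grip":40},
    {"dx":-1.5,"dy":0,"dz":3,"spin":0,"grip":94},
    {"dx":-1.5,"dy":0,"dz":3,"spin":0,"grip":94},
    {"dx":-1.5,"dy":0,"dz":3,"spin":0,"grip":94},
    {"dx":-1.5,"dy":0,"dz":3,"spin":0,"grip":94},
    {"dx":-1.5,"dy":0,"dz":-30,"spin":0,"grip":94},
    {"dx":-1.5,"dy":0,"dz":-80,"spin":0,"grip":94},
    {"dx":-1.5,"dy":0,"dz":-120,"spin":0,"grip":94},
  ],
)

```text
clock: 11.75
tool_pos: [575.9, -36.1, 149.2]
ee_rot: [[0.971, -0.24, 0.001], [-0.24, -0.971, 0.0], [0.001, -0.0, -1.0]]
wrist_force: [0.0, 0.1, -0.8]
width: 0.996
gripper_force: 0.0
```

```bash
python3 - <<'E'
from h import *
vision.camera("wrist");i,w=snap("b1"); s=monitor.get_state();print(s["tool_pos"],s["joint_vel"].max(),s["joints"])
E
```

```text
[577.89771248 -36.16798782 151.50130742] 0.05905177834543339 [ 0.38084283  0.40389981 -0.47137527  1.75795697  0.21170405  1.02371559
 -1.98070468]
```

View pics/b1.png

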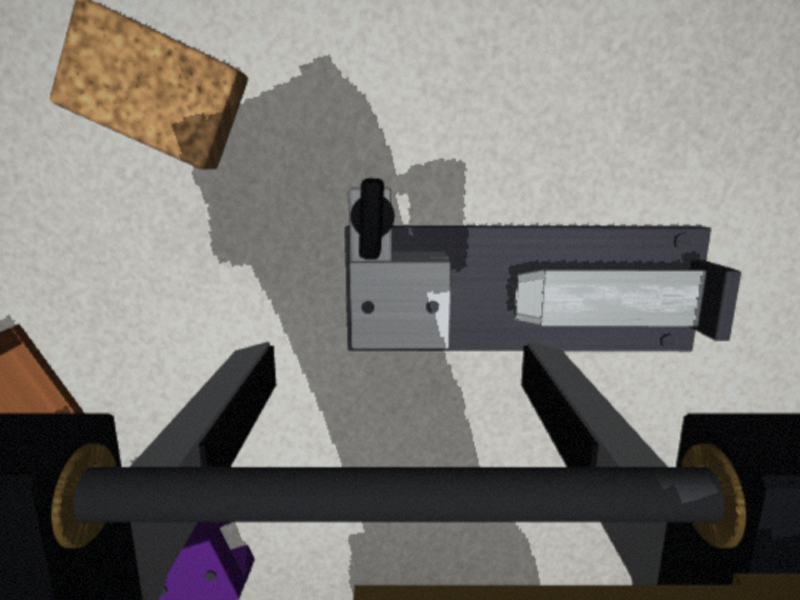

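The carriage stands upright on the apron, with holes at (368,307) and (432,307). The rail top runs from (515,270) to (700,326).

```bash
python3 - <<'E'
from h import *
i,w=pickle.load(open("pics/b1.pkl","rb")); k=.7
tx=np.array([.971,-.24]);ty=np.array([-.24,-.971])
def W(p,z): return plane(i,np.array(p)*k-.15,z)[:2]
def L(p,z): q=W(p,z); return round(float(q@tx),1),round(float(q@ty),1)
print("rail",L((560,270),30),L((560,326),30),L((695,271),30),L((695,327),30))
print("plate",L((480,227),10),L((480,349),10),L((660,228),10),L((660,350),10),L((347,300),10))
print("holes",L((368,307),52),L((432,307),52), "corners",L((350,263),52),L((449,263),52),L((449,348),52),L((351,348),52))
h=np.array([526.9,-198.8]);print("home",h@tx,h@ty); q=(W((368,307),52)+W((432,307),52))/2; print(q)
t=monitor.get_state()["tool_pos"][:2];print("tcp",t@tx,t@ty)
E
```

```text
rail (577.9, 1.8) (539.6, 4.9) (577.3, 90.2) (538.9, 95.9)
plate (603.7, -48.4) (515.8, -44.9) (603.1, 74.1) (515.1, 85.4) (552.3, -140.2)
holes (558.8, -122.8) (558.8, -83.0) corners (586.5, -133.3) (586.6, -73.1) (531.8, -71.8) (531.8, -134.0)
home 559.3319 66.57880000000002
[567.04795914 -34.18765224]
tcp 569.8189958932774 -103.57633482344393
```

The carriage is in line with the rail to within half a millimetre. I turn the gripper 90° to take the flanks at carriage x +13.

Emit:
step_arm(
  motion=[
    {"dx":-3,"dy":3,"dz":0,"spin":-0.17,"grip":94},
    {"dx":-6,"dy":6,"dz":0,"spin":-0.35,"grip":94},
    {"dx":-8,"dy":10,"dz":0,"spin":-0.53,"grip":94},
    {"dx":-11,"dy":13.6,"dz":0,"spin":-0.71,"grip":94},
    {"dx":-11,"dy":13.6,"dz":0,"spin":-0.89,"grip":94},
    {"dx":-11,"dy":13.6,"dz":0,"spin":-1.07,"grip":94},
    {"dx":-11,"dy":13.6,"dz":0,"spin":-1.25,"grip":94},
    {"dx":-11,"dy":13.6,"dz":0,"spin":-1.42,"grip":94},
    {"dx":-11,"dy":13.6,"dz":0,"spin":-1.575,"grip":94},
    {"dx":-11,"dy":13.6,"dz":20,"spin":-1.575,"grip":94},
  ],
)

```text
clock: 13.1
tool_pos: [562.3, -47.0, 126.9]
ee_rot: [[0.236, 0.972, 0.001], [0.972, -0.236, 0.0], [0.001, 0.001, -1.0]]
wrist_force: [0.9, 0.1, -1.1]
width: 0.998
gripper_force: 0.0
```

```bash
python3 - <<'E'
from h import *
vision.camera("wrist");s=monitor.get_state();print(s["tool_pos"],s["ee_rot"],s["joints"])
R=s["ee_rot"];print("need",R.T@(np.array([564.4,-46.8,18])-s["tool_pos"]),np.degrees(np.arctan2(R[1,1],R[0,1])))
E
```

```text
[560.50528458 -47.09083389 123.65991271] [[ 2.38661370e-01  9.71099222e-01 -2.65550525e-03]
 [ 9.71102851e-01 -2.38660643e-01  5.92209559e-04]
 [-5.86703472e-05 -2.72010626e-03 -9.99996299e-01]] [ 0.63490587  0.48641302 -0.77950664  1.80857907  0.39672711  1.01295239
 -0.5432917 ]
need [  1.21814684   4.0001507  105.64935144] -13.807555986365339
```

Emit:
step_arm(
  motion=[
    {"dx":1,"dy":2,"dz":30,"spin":0,"grip":94},
    {"dx":1,"dy":2,"dz":60,"spin":0,"grip":94},
    {"dx":1,"dy":2,"dz":80,"spin":0,"grip":94},
    {"dx":1,"dy":2,"dz":92,"spin":0,"grip":94},
    {"dx":1,"dy":2,"dz":98,"spin":0,"grip":94},
    {"dx":1,"dy":2,"dz":100,"spin":0,"grip":94},
    {"dx":1,"dy":2,"dz":100,"spin":0,"grip":94},
    {"dx":1,"dy":2,"dz":100,"spin":0,"grip":94},
    {"dx":1,"dy":2,"dz":100,"spin":0,"grip":94},
    {"dx":1,"dy":2,"dz":100,"spin":0,"grip":94},
  ],
)

```text
clock: 14.4
tool_pos: [564.0, -46.3, 27.4]
ee_rot: [[0.236, 0.972, 0.0], [0.972, -0.236, -0.0], [0.0, 0.0, -1.0]]
wrist_force: [-0.7, -0.0, -0.7]
width: 1.003
gripper_force: 0.0
```

Emit:
step_arm(
  motion=[
    {"dx":0,"dy":0,"dz":5,"spin":0,"grip":94},
    {"dx":0,"dy":0,"dz":9.5,"spin":0.004,"grip":94},
    {"dx":0,"dy":0,"dz":9.5,"spin":0.004,"grip":94},
    {"dx":0,"dy":0,"dz":9.5,"spin":0.004,"grip":70},
    {"dx":0,"dy":0,"dz":9.5,"spin":0.004,"grip":40},
    {"dx":0,"dy":0,"dz":9.5,"spin":0.004,"grip":40},
    {"dx":0,"dy":0,"dz":9.5,"spin":0.004,"grip":40},
    {"dx":0,"dy":0,"dz":9.5,"spin":0.004,"grip":40},
    {"dx":0,"dy":0,"dz":9.5,"spin":0.004,"grip":40},
    {"dx":0,"dy":0,"dz":9.5,"spin":0.004,"grip":40},
  ],
)

```text
clock: 15.65
tool_pos: [564.0, -46.4, 17.8]
ee_rot: [[0.24, 0.971, 0.0], [0.971, -0.24, 0.0], [0.0, 0.0, -1.0]]
wrist_force: [0.8, -1.3, 1.0]
width: 0.595
gripper_force: 30.0
```

Emit:
step_arm(
  motion=[
    {"dx":-12,"dy":0,"dz":0,"spin":0,"grip":40},
    {"dx":-27,"dy":0,"dz":0,"spin":0,"grip":40},
    {"dx":-38,"dy":-0.2,"dz":0,"spin":0,"grip":40},
    {"dx":-46,"dy":-0.2,"dz":0,"spin":0,"grip":40},
    {"dx":-53,"dy":-0.3,"dz":0,"spin":0,"grip":40},
    {"dx":-60,"dy":-0.3,"dz":0,"spin":0,"grip":40},
    {"dx":-67,"dy":-0.3,"dz":0,"spin":0,"grip":40},
    {"dx":-74,"dy":-0.3,"dz":0,"spin":0,"grip":40},
    {"dx":-80,"dy":-0.3,"dz":0,"spin":0,"grip":40},
    {"dx":-84,"dy":-0.4,"dz":0,"spin":0,"grip":40},
  ],
)

```text
clock: 16.9
tool_pos: [543.5, -128.1, 17.8]
ee_rot: [[0.24, 0.971, 0.0], [0.971, -0.24, 0.0], [0.0, 0.0, -1.0]]
wrist_force: [1.9, 4.3, 3.4]
width: 0.59
gripper_force: 30.0
```

Emit:
step_arm(
  motion=[
    {"dx":-10,"dy":-0.1,"dz":0,"spin":0,"grip":40},
    {"dx":-22,"dy":-0.1,"dz":0,"spin":0,"grip":40},
    {"dx":-34,"dy":-0.2,"dz":0,"spin":0,"grip":40},
    {"dx":-46,"dy":-0.2,"dz":0,"spin":0,"grip":40},
    {"dx":-58,"dy":-0.2,"dz":0,"spin":0,"grip":40},
    {"dx":-67,"dy":-0.3,"dz":0,"spin":0,"grip":40},
    {"dx":-74,"dy":-0.3,"dz":0,"spin":0,"grip":40},
    {"dx":-78,"dy":-0.3,"dz":0,"spin":0,"grip":40},
    {"dx":-80,"dy":-0.3,"dz":0,"spin":0,"grip":40},
    {"dx":-81,"dy":-0.3,"dz":0,"spin":0,"grip":40},
  ],
)

```text
clock: 18.15
tool_pos: [523.6, -207.0, 17.8]
ee_rot: [[0.24, 0.971, 0.0], [0.971, -0.24, 0.0], [0.0, -0.0, -1.0]]
wrist_force: [0.8, 4.3, 6.0]
width: 0.592
gripper_force: 30.0
```

Emit:
step_arm(
  motion=[
    {"dx":-1,"dy":0,"dz":0,"spin":0,"grip":40},
    {"dx":-2,"dy":0,"dz":0,"spin":0,"grip":40},
    {"dx":-3,"dy":0,"dz":0,"spin":0,"grip":40},
    {"dx":-4,"dy":0,"dz":0,"spin":0,"grip":40},
    {"dx":-5,"dy":0,"dz":0,"spin":0,"grip":40},
    {"dx":-5.5,"dy":0,"dz":0,"spin":0,"grip":40},
    {"dx":-6,"dy":0,"dz":0,"spin":0,"grip":40},
    {"dx":-6,"dy":0,"dz":0,"spin":0,"grip":40},
    {"dx":-6,"dy":0,"dz":0,"spin":0,"grip":40},
    {"dx":-6,"dy":0,"dz":0,"spin":0,"grip":40},
  ],
)

```text
clock: 19.4
tool_pos: [522.6, -210.6, 17.8]
ee_rot: [[0.239, 0.971, 0.001], [0.971, -0.239, 0.002], [0.002, 0.0, -1.0]]
wrist_force: [2.3, 14.4, 5.6]
width: 0.591
gripper_force: 30.0
```

The force rose to 14 N after 169.3 mm of travel, against 169.5 expected, so it is at the stop. One firmer push to make sure.

Emit:
step_arm(
  motion=[
    {"dx":-1,"dy":0,"dz":0,"spin":0,"grip":40},
    {"dx":-2,"dy":0,"dz":0,"spin":0,"grip":40},
    {"dx":-3,"dy":0,"dz":0,"spin":0,"grip":40},
    {"dx":-3,"dy":0,"dz":0,"spin":0,"grip":40},
    {"dx":-3,"dy":0,"dz":0,"spin":0,"grip":40},
    {"dx":-3,"dy":0,"dz":0,"spin":0,"grip":40},
    {"dx":-3,"dy":0,"dz":0,"spin":0,"grip":40},
    {"dx":-3,"dy":0,"dz":0,"spin":0,"grip":40},
    {"dx":-3,"dy":0,"dz":0,"spin":0,"grip":40},
    {"dx":-3,"dy":0,"dz":0,"spin":0,"grip":40},
  ],
)

```text
clock: 20.65
tool_pos: [522.6, -210.6, 17.8]
ee_rot: [[0.237, 0.972, 0.001], [0.972, -0.237, 0.005], [0.006, 0.0, -1.0]]
wrist_force: [5.8, 28.9, 5.8]
width: 0.592
gripper_force: 30.0
```

Emit:
step_arm(
  motion=[
    {"dx":2,"dy":0,"dz":0,"spin":0,"grip":40},
    {"dx":4,"dy":0,"dz":0,"spin":0,"grip":40},
    {"dx":4,"dy":0,"dz":0,"spin":0,"grip":94},
    {"dx":4,"dy":0,"dz":0,"spin":0,"grip":94},
    {"dx":4,"dy":0,"dz":0,"spin":0,"grip":94},
    {"dx":4,"dy":0,"dz":0,"spin":0,"grip":94},
    {"dx":4,"dy":0,"dz":-20,"spin":0,"grip":94},
    {"dx":4,"dy":0,"dz":-60,"spin":0,"grip":94},
    {"dx":4,"dy":0,"dz":-100,"spin":0,"grip":94},
    {"dx":4,"dy":0,"dz":-110,"spin":0,"grip":94},
  ],
)

```text
clock: 21.9
tool_pos: [523.8, -211.4, 131.3]
ee_rot: [[0.239, 0.971, 0.004], [0.971, -0.239, -0.002], [-0.001, 0.004, -1.0]]
wrist_force: [-0.1, -0.6, 0.2]
width: 1.001
gripper_force: 0.0
```

The carriage is home and released. Next I turn the gripper above the knob, expected at (584,-196,70).

Emit:
step_arm(
  motion=[
    {"dx":8,"dy":14,"dz":0,"spin":-0.17,"grip":80},
    {"dx":16,"dy":30,"dz":0,"spin":-0.34,"grip":60},
    {"dx":24,"dy":45,"dz":0,"spin":-0.51,"grip":44},
    {"dx":29.5,"dy":55,"dz":0,"spin":-0.68,"grip":44},
    {"dx":29.5,"dy":55,"dz":0,"spin":-0.85,"grip":44},
    {"dx":29.5,"dy":55,"dz":0,"spin":-1.02,"grip":44},
    {"dx":29.5,"dy":55,"dz":0,"spin":-1.19,"grip":44},
    {"dx":29.5,"dy":55,"dz":0,"spin":-1.36,"grip":44},
    {"dx":29.5,"dy":55,"dz":0,"spin":-1.543,"grip":44},
    {"dx":29.5,"dy":55,"dz":0,"spin":-1.543,"grip":44},
  ],
)

```text
clock: 23.15
tool_pos: [582.8, -195.8, 127.8]
ee_rot: [[-0.964, 0.268, -0.0], [0.268, 0.964, 0.001], [0.001, 0.001, -1.0]]
wrist_force: [-0.3, -0.1, 0.0]
width: 0.468
gripper_force: 0.0
```

```bash
python3 - <<'E'
from h import *
for _ in range(5): vision.camera("top")
i,w=snap("k1",False); T=vision.camera_info("top"); t=vision.camera("top"); np.save("pics/kt.npy",t)
s=monitor.get_state();R=s["ee_rot"];print(s["clock"],s["tool_pos"],np.degrees(np.arctan2(R[1,1],R[0,1])),s["joints"])
# project expected points into the wrist view
E=np.linalg.inv(i["extrinsics"]);f=210/np.tan(np.radians(i["vertical_fov"]/2))
def proj(p): q=E@np.r_[p,1]; return np.array([i["cx"]+f*q[0]/-q[2],i["cy"]-f*q[1]/-q[2]])
u=np.array([-.24,-.971,0]);v=np.array([.971,-.24,0]);m=np.array([525.7,-198,31])
for n,a in dict(knob=(-16,56,47),barA=(-16,34,47),barB=(-16,78,47),mid=(0,0,21)).items(): print(n,proj(m+a[0]*u+a[1]*v+[0,0,a[2]]).round())
print("need",R.T@(np.array([583.9,-195.9,55])-s["tool_pos"]))
cv2.imwrite("pics/k1.png",cv2.resize(w[:,:,::-1],(800,600),interpolation=cv2.INTER_CUBIC))
E
```

```text
23.5 [ 583.04633302 -195.71508862  127.89452849] 74.46672901001826 [ 1.01025213  0.70905365 -1.07827107  1.6685349   0.66952569  1.18058992
  1.06214042]
knob [279. 220.]
barA [278. 191.]
barB [279. 248.]
mid [256. 141.]
need [-8.68999014e-01  7.14550874e-02  7.28945468e+01]
```

```bash
python3 - <<'E'
from h import *
i,w=pickle.load(open("pics/k1.pkl","rb")); g=cv2.cvtColor(w,cv2.COLOR_RGB2GRAY)
for y in range(170,275,8): print(y,"".join("#" if v<45 else "+" if v<75 else "." for v in g[y,200:360:3]))
# bar top edge pixels per row -> plane z=78
for y in(198,206,236,244):
    r=np.where(g[y,250:310]<45)[0]+250
    if len(r): print(y,r.min(),r.max(),plane(i,((r.min()+r.max())/2,y),78).round(1))
E
```

```text
170 .................................+++++++++++++++++++++
178 .............+++++++++..........++++++++++++++++++++++
186 ...............+++++++...+##+...+++++++++++++++++.....
194 ........................#####+........................
202 ......................#########.......................
210 .....................+##########......................
218 ......................#########+......................
226 ........................#####.........................
234 ........................#####.........................
242 .........+++#...........#####...........++++..........
250 ....+++++++##...........................+#+++++++.....
258 ...+++++++###...........................###++++++++...
266 ..+++++++####...........................####++++++++..
274 ++++++++#####...........................+####++++++++.
198 270 287 [ 567.7 -191.4   78. ]
206 265 293 [ 573.6 -192.7   78. ]
236 271 285 [ 595.6 -199.6   78. ]
244 271 284 [ 601.6 -201.7   78. ]
```

The knob bar is centred at column 278, as predicted, and aligned with the tool. I descend and grip it.

Emit:
step_arm(
  motion=[
    {"dx":-1,"dy":0,"dz":25,"spin":0,"grip":44},
    {"dx":-1,"dy":0,"dz":50,"spin":0,"grip":44},
    {"dx":-1,"dy":0,"dz":65,"spin":0,"grip":44},
    {"dx":-1,"dy":0,"dz":71,"spin":0,"grip":44},
    {"dx":-1,"dy":0,"dz":72.5,"spin":0,"grip":44},
    {"dx":-1,"dy":0,"dz":72.5,"spin":0,"grip":44},
    {"dx":-1,"dy":0,"dz":72.5,"spin":0,"grip":25},
    {"dx":-1,"dy":0,"dz":72.5,"spin":0,"grip":6},
    {"dx":-1,"dy":0,"dz":72.5,"spin":0,"grip":6},
    {"dx":-1,"dy":0,"dz":72.5,"spin":0,"grip":6},
  ],
)

```text
clock: 24.75
tool_pos: [584.1, -196.0, 55.4]
ee_rot: [[-0.964, 0.267, 0.0], [0.267, 0.964, 0.0], [-0.0, 0.0, -1.0]]
wrist_force: [-0.6, -0.4, 1.1]
width: 0.12
gripper_force: 30.0
```

Emit:
step_arm(
  motion=[
    {"dx":0,"dy":0,"dz":0,"spin":0,"grip":6},
    {"dx":0,"dy":0,"dz":0,"spin":0,"grip":6},
    {"dx":0,"dy":0,"dz":0,"spin":0,"grip":6},
    {"dx":0,"dy":0,"dz":0,"spin":0.05,"grip":6},
    {"dx":0,"dy":0,"dz":0,"spin":0.15,"grip":6},
    {"dx":0,"dy":0,"dz":0,"spin":0.27,"grip":6},
    {"dx":0,"dy":0,"dz":0,"spin":0.39,"grip":6},
    {"dx":0,"dy":0,"dz":0,"spin":0.5,"grip":6},
    {"dx":0,"dy":0,"dz":0,"spin":0.57,"grip":6},
    {"dx":0,"dy":0,"dz":0,"spin":0.6,"grip":6},
  ],
)

```text
clock: 26.0
tool_pos: [583.9, -196.2, 55.3]
ee_rot: [[-0.644, 0.765, -0.0], [0.765, 0.644, -0.0], [-0.0, -0.0, -1.0]]
wrist_force: [-1.0, -1.1, 1.4]
width: 0.116
gripper_force: 30.1
```

```bash
python3 - <<'E'
from h import *
s=monitor.get_state();R=s["ee_rot"];print(s["tool_pos"],np.degrees(np.arctan2(R[1,1],R[0,1])),s["joints"],s["torque"],s["width"]*94)
E
```

```text
[ 583.93746561 -196.22138487   55.31233169] 40.11007670570499 [ 0.90009102  0.72676118 -0.88733649  1.7177843   0.65042745  1.01892623
  0.47803328] [-0.56492699  0.04635208  0.09188332] 10.87941745327343
```

Emit:
step_arm(
  motion=[
    {"dx":0,"dy":0,"dz":0,"spin":0.08,"grip":6},
    {"dx":0,"dy":0,"dz":0,"spin":0.2,"grip":6},
    {"dx":0,"dy":0,"dz":0,"spin":0.32,"grip":6},
    {"dx":0,"dy":0,"dz":0,"spin":0.44,"grip":6},
    {"dx":0,"dy":0,"dz":0,"spin":0.56,"grip":6},
    {"dx":0,"dy":0,"dz":0,"spin":0.65,"grip":6},
    {"dx":0,"dy":0,"dz":0,"spin":0.71,"grip":6},
    {"dx":0,"dy":0,"dz":0,"spin":0.76,"grip":6},
    {"dx":0,"dy":0,"dz":0,"spin":0.79,"grip":6},
    {"dx":0,"dy":0,"dz":0,"spin":0.8,"grip":6},
  ],
)

```text
clock: 27.25
tool_pos: [584.0, -196.1, 55.3]
ee_rot: [[0.099, 0.995, -0.0], [0.995, -0.099, -0.0], [-0.0, -0.0, -1.0]]
wrist_force: [-1.3, -2.0, 0.8]
width: 0.117
gripper_force: 30.1
```

```bash
python3 - <<'E'
from h import *
s=monitor.get_state();R=s["ee_rot"];print(s["tool_pos"],np.degrees(np.arctan2(R[1,1],R[0,1])),s["joints"],s["torque"],s["width"]*94)
E
```

```text
[ 583.99726655 -196.10966005   55.27542621] -5.670425807725347 [ 0.79172474  0.65819208 -0.71502303  1.72122997  0.51249095  0.95802181
 -0.22211828] [-0.68926333  0.08639527  0.13913607] 10.996649073220187
```

Emit:
step_arm(
  motion=[
    {"dx":0,"dy":0,"dz":0,"spin":0.02,"grip":6},
    {"dx":0,"dy":0,"dz":0,"spin":0.04,"grip":6},
    {"dx":0,"dy":0,"dz":0,"spin":0.06,"grip":6},
    {"dx":0,"dy":0,"dz":0,"spin":0.08,"grip":6},
    {"dx":0,"dy":0,"dz":0,"spin":0.1,"grip":6},
    {"dx":0,"dy":0,"dz":0,"spin":0.1,"grip":6},
    {"dx":0,"dy":0,"dz":0,"spin":0.1,"grip":6},
    {"dx":0,"dy":0,"dz":0,"spin":0.1,"grip":6},
    {"dx":0,"dy":0,"dz":0,"spin":0.1,"grip":6},
    {"dx":0,"dy":0,"dz":0,"spin":0.1,"grip":6},
  ],
)

```text
clock: 28.5
tool_pos: [584.1, -196.1, 55.4]
ee_rot: [[0.198, 0.98, 0.0], [0.98, -0.198, -0.0], [-0.0, 0.0, -1.0]]
wrist_force: [0.5, -4.3, 1.7]
width: 0.118
gripper_force: 31.9
```

```bash
python3 - <<'E'
from h import *
s=monitor.get_state();R=s["ee_rot"];print(s["tool_pos"],np.degrees(np.arctan2(R[1,1],R[0,1])),s["wrist_force"],s["torque"],s["width"]*94)
E
```

```text
[ 584.14711973 -196.14793932   55.35278675] -11.391021842899253 [ 0.52509916 -4.28798513  1.68778496] [-1.32153306 -0.24559058  0.40593372] 11.116755334372815
```

Torque jumped from 0.14 to 0.41 N m, so the knob is against its hard stop. I release and rise.

Emit:
step_arm(
  motion=[
    {"dx":0,"dy":0,"dz":0,"spin":0,"grip":44},
    {"dx":0,"dy":0,"dz":0,"spin":0,"grip":44},
    {"dx":0,"dy":0,"dz":0,"spin":0,"grip":44},
    {"dx":0,"dy":0,"dz":0,"spin":0,"grip":44},
    {"dx":0,"dy":0,"dz":-15,"spin":0,"grip":44},
    {"dx":0,"dy":0,"dz":-40,"spin":0,"grip":44},
    {"dx":0,"dy":0,"dz":-80,"spin":0,"grip":44},
    {"dx":-30,"dy":-40,"dz":-120,"spin":0,"grip":44},
    {"dx":-40,"dy":-60,"dz":-140,"spin":0,"grip":44},
    {"dx":-40,"dy":-60,"dz":-140,"spin":0,"grip":44},
  ],
)

```text
clock: 29.75
tool_pos: [517.0, -224.5, 197.8]
ee_rot: [[0.199, 0.98, 0.002], [0.98, -0.199, -0.003], [-0.002, 0.003, -1.0]]
wrist_force: [-0.2, -0.0, -0.5]
width: 0.467
gripper_force: 0.0
```

```bash
python3 - <<'E'
from h import *
for _ in range(3): vision.camera("wrist")
i,w=snap("f1"); s=monitor.get_state(); print(s["clock"],s["tool_pos"])
E
```

```text
29.95 [ 517.62358714 -222.74706443  194.88550025]
```

View pics/f1.png

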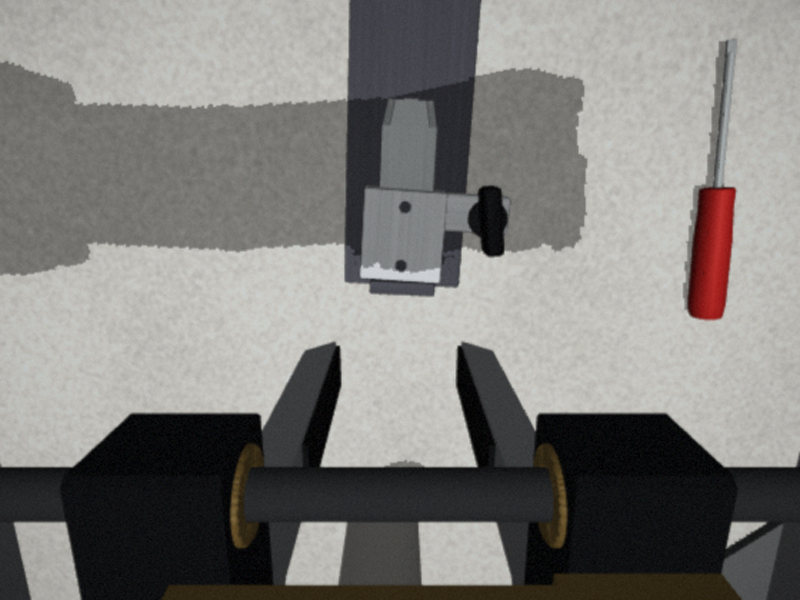

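The carriage is seated against the stop (holes at (405,207) and (401,265)), and the knob bar from (490,188) to (492,254) lies nearly along it. A numeric check before handing in.

```bash
python3 - <<'E'
from h import *
i,w=pickle.load(open("pics/f1.pkl","rb")); k=.7; g=cv2.cvtColor(w,cv2.COLOR_RGB2GRAY)
a,b=[plane(i,np.array(p)*k,52)[:2] for p in((405,207),(401,265))]
print("mid",((a+b)/2).round(1),"yaw",np.degrees(np.arctan2(*(b-a)[::-1])))
P=[]
for y in list(range(135,144))+list(range(166,175)):
    r=np.where(g[y,325:365]<45)[0]+325
    if len(r): P.append(plane(i,((r.min()+r.max())/2,y),78)[:2])
P=np.array(P); c=P-P.mean(0); d=np.linalg.svd(c)[2][0]; d*=np.sign(d@(b-a)); print("bar yaw",np.degrees(np.arctan2(d[1],d[0])),P.mean(0))
E
```

```text
mid [ 525.9 -197.4] yaw -105.1665967529477
bar yaw -94.83080390772786 [ 581.92200857 -195.12260193]
```

```bash
python3 -c "
from cell import ticket
print(ticket.close_job())"
```

```text
the job is handed in; nothing more can be done
None
```

The carriage is on the rail, fully home against the end stop; its clamp knob was then turned clockwise to the hard stop (about 1.4 rad), the gripper let go, and the job was handed in at about 30 s.

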